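# Turn a metal tag over through the twisted wire guide

### The arm

A 7-joint arm with a two-finger parallel gripper is mounted at the origin on a cart in front of the work surface, level with it; the furniture and walls round the work are solid. World frame = base frame: x ahead of the robot, y to its left, z up, the work surface at z = 0. Lengths are in m, angles in degrees, forces in N, time in s.
With the tool pointing down it reaches from about 0.425 to 0.875 m from the base axis. Payload 4.7 kg.
Tool frame: the origin (TCP) lies on the mounting face of the last link; the fingertips stand 182 mm ahead of it and the grasp point (between the pads) lies 164 mm ahead of it; z points along the fingers, y is the line along which they close (so a half turn about z gives the same grasp; the last joint's range is limited). The gripper opens to 87 mm and grips with 3 to 60 N. Pads are 19 mm wide; open, the fingers measure 117 mm over their backs; the gripper's body (75 mm by 190 mm) begins 51 mm behind the grasp point.
Start: joints at [74.032, 18.392, -4.016, 83.108, 1.295, 78.541, -3.26], TCP at [0.188, -0.622, 0.405] pointing down, gripper open.
Joint ranges: [-163.93, 163.93], [-17.29, 119.83], [-79.2, 71.16], [3.27, 140.29], [-89.18, 269.18], [5.43, 117.66], [-154.24, 154.24]. Speed limits (degrees/s): [147.25, 147.25, 180, 180, 180, 180, 180].

### API

Orientations are given as [roll, pitch, yaw] about the fixed x, y, z axes, in that order (R = Rz(yaw) Ry(pitch) Rx(roll)).
In Python, from cell import env gives the robot as it stands.
- The arm moves only by the tool servo_tool, never from a script. Its argument "plan" is a list of rows, each an object with "xyz": the shift along the tool's x, y, z in cm, a list of three; "twist": the turn, a rotation vector about the tool's x, y, z in degrees, a list of three; "jaw": the closure, from 0 (fully open) to 1 (shut). In form: [{"xyz": [x, y, z], "twist": [wx, wy, wz], "jaw": jaw}, ...]. A call has 1 to 10 rows; each row is the pose to reach, as a shift and turn from the pose commanded when the call began, along the tool's axes at that moment; what a row does not reach only later rows make up. A row lasts 1/12 s, in which the tool goes at most 41.7 mm and 7.16 degrees, less where a joint would pass 70% of its speed; a pose out of reach is approached as far as the arm can. A call with a gripper value outside its range is refused whole. The fingers move at their own pace and stop on an object; "newtons" is the grip in N (left out, the last holds). Time passes only in rows, so rows that repeat a pose let the fingers close. It gives the time, the measured TCP pose, the force, the opening and the grip force at its end, in the units of the state.
- env.get_obs(): the state, without advancing time (a new reading comes with each control period).
- env.read_camera(name): name is "scene" or "top" or "wrist"; returns a dict with "img" (384x512x3 uint8, red, green, blue), "camera_matrix" (3x3 intrinsics, pixels), "R" (3x3) and "t" (3): a world point X has camera coordinates R X + t. Camera axes: x right, y down, z forward; pixel columns grow to the right and rows downward; lengths in m; the calibration is good to about 2 mm. A picture is of the moment at which its call begins. There is no depth.
- env.sign_off(): hands the job in; it is judged then, once.
The state is a dict: "time_s": time; "qpos": joint angles; "joint_velocities": joint speeds; "effort": joint torques, N m; "tool_pos": TCP position; "tool_rot": TCP orientation; "force": force on the tool from outside, world axes, zero at the start; "wrist_torque": the same for the moment, N m; "grip_width": finger opening in m; "grasp_force": force on a finger pad.
Only numpy, scipy, OpenCV 4.12 (cv2) and the standard library are available. Lean on these libraries where they do the work, as an engineer would, in place of code of your own. Each camera call takes 0.05 s, during which the arm holds its last target. There are 200 camera calls.

### The job

One side of the straight-sided tag with the notched shoulder has been engraved and it must be turned for the other side. Lift it out of the stand by its ear, carry it to the wire guide without turning it round (keep its notch on the left, as it stands), and drop it into the funnel at the top so that the twisted slot turns it half over and it ends standing on the guide's base plate with the notch on the right. Leave the round tag in the stand.

Things in the scene. Friction and masses are not known exactly. Their poses are not given: they have to be found in the camera images.
- tag: The tag to turn: aluminium, 8 mm thick (x axis), upright. Straight-sided body 36 mm wide (y), 24 mm high; from its middle rises an ear 11 mm wide with a small hole, up to 47 mm above the foot; grip this ear across its thickness. The +y shoulder has a notch 11 mm wide, 9 mm high. Origin: centre of its foot, z up. About 40 g; loose in a 12 mm deep slot, notch (+y) to the robot's left.
- tag_notch (a point): The middle of the cut-out notch in the tag's shoulder, 12.5 mm to +y of the tag's middle plane and 19.5 mm above its foot.
- round_tag: The other tag in the stand, to be left alone: the same ear and thickness, but its body is a disc of 36 mm diameter without a notch. Origin: centre of its foot, z up.
- stand: Fixed black stand block 50 x 150 x 22 mm with two slots in a row along its y axis, 76 mm apart; the slot floors are 10 mm above the desk. Which tag is in which slot varies. Origin: centre of its underside; y to the left.
- guide: Fixed turn-over guide, 273 mm high: base plate 105 x 135 x 10 mm, posts 54 mm to either side, polished wires forming a slot that twists half a turn about the vertical, funnel on top. Origin: centre of its underside; x away from the robot, y to the left. At top and foot the slot's width runs along y. A tag let go in the funnel, width along y, falls through and ends with its +y side at -y.
- guide_mouth (a point): Centre of the funnel's mouth, 270 mm above the desk. The mouth is 72 mm (y) x 48 mm (x) wide inside, its round rim rises 2.5 mm above this point, and the funnel narrows to 39 x 16 mm at 48 mm below it. A tag lowered body first into the mouth, upright, within about 8 mm and 10 degrees of the middle, slides in by itself when let go.
- guide_floor (a point): Middle of the top of the guide's base plate, 10 mm above the desk, where the turned tag's foot comes to rest.

How it is judged:
By the outcome, as a careful person would: the job done as asked, in the order asked, and still so for the second after the job is handed in, with the robot touching nothing.
It also fails if it takes over 40 s, if anything falls off the work surface, if the arm or the gripper's body presses on something with over 40 N, if the wrist force passes 120 N, or if a joint passes its speed limit or range.

## Working session

There is one attempt and no reset: what is moved stays moved. The work goes in short steps, Python scripts to look and compute and a tool call to move; the robot and the scene stay as the last step left them, time stands still between calls to the robot, and variables do not carry over. Pictures are saved under pics/ and viewed, at most 10 in all, crops included, and the job is handed in when it is done.

Besides the shell and the picture viewer there is one more tool, called after "Request:" as name(argument=value, ...) on one line, values as JSON. servo_tool: Moves the arm, as the interface text tells. Its arguments: {"type":"object","properties":{"plan":{"type":"array","items":{"type":"object","properties":{"xyz":{"type":"array","items":{"type":"number"}},"twist":{"type":"array","items":{"type":"number"}},"jaw":{"type":"number"}}}},"newtons":{"type":"number"}},"required":["plan"]}

```bash
mkdir -p pics; python3 - <<'E'
from cell import env
import cv2,numpy as np
o=env.get_obs();print({k:np.round(v,3).tolist() for k,v in o.items()})
ims=[]
for n in("scene","top"):
    c=env.read_camera(n);cv2.imwrite(f"pics/{n}0.png",c["img"][:,:,::-1]);print(n,c["camera_matrix"].tolist(),np.round(c["R"],3).tolist(),np.round(-c["R"].T@c["t"],3))
E
```

```text
{'time_s': 0.0, 'qpos': [74.033, 18.438, -4.016, 83.173, 1.296, 78.541, -3.261], 'joint_velocities': [-0.079, -0.022, -0.007, 0.076, 0.058, -0.103, -0.018], 'effort': [-0.0, -49.129, -0.404, -31.253, -0.064, 0.044, 0.0], 'tool_pos': [0.188, -0.622, 0.404], 'tool_rot': [-179.893, 0.006, 16.776], 'force': [0.321, -0.215, -0.764], 'wrist_torque': [-0.024, -0.013, -0.041], 'grasp_force': 0.0, 'grip_width': 0.087}
scene [[481.4039004127149, 0.0, 252.25615503965213], [0.0, 481.4039004127149, 191.5891434023578], [0.0, 0.0, 1.0]] [[0.858, -0.514, -0.02], [-0.21, -0.314, -0.926], [0.47, 0.798, -0.377]] [ 0.064 -0.537  0.522]
top [[485.0146760247175, 0.0, 271.89200897491884], [0.0, 485.0146760247175, 188.46386013068658], [0.0, 0.0, 1.0]] [[-0.006, -1.0, 0.01], [-0.991, 0.005, -0.137], [0.137, -0.01, -0.991]] [0.381 0.192 1.04 ]
```

View pics/scene0.png

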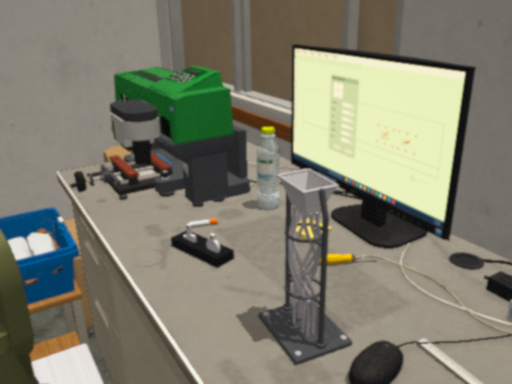

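View pics/top0.png

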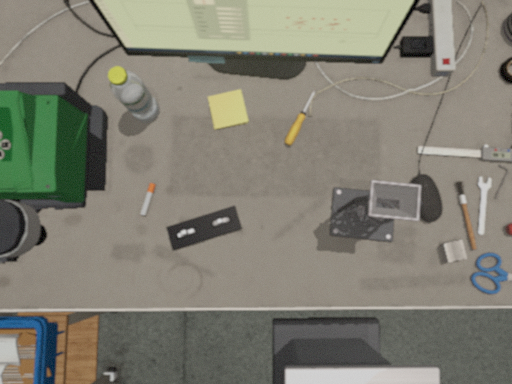

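The scene view shows the stand at about (202,247) with two tags, and the guide with its funnel at (308,182). In the top view the stand is at (205,228), the guide's plate at (362,214) and its funnel rim at (395,200). Next I measure these and crop the stand.

```bash
cat >h.py <<'E'
from cell import env
import cv2,numpy as np
def ray(c,uv,z):
    K,R,t=c["camera_matrix"],np.array(c["R"]),np.array(c["t"])
    d=R.T@np.linalg.inv(K)@np.array([uv[0],uv[1],1.]);o=-R.T@t
    return o+d*(z-o[2])/d[2]
def proj(c,X):
    p=c["camera_matrix"]@(np.array(c["R"])@np.array(X)+c["t"]);return p[:2]/p[2]
E
python3 - <<'E'
from h import *
c=env.read_camera("top");g=cv2.cvtColor(c["img"],cv2.COLOR_RGB2GRAY)
def comp(mask,box,z,name):
    x0,y0,x1,y1=box;m=np.zeros_like(g);m[y0:y1,x0:x1]=mask[y0:y1,x0:x1]
    m=cv2.morphologyEx(m,cv2.MORPH_CLOSE,np.ones((9,9)))
    k=max(cv2.findContours(m,0,2)[0],key=cv2.contourArea)
    b=cv2.boxPoints(cv2.minAreaRect(k));P=np.array([ray(c,p,z) for p in b])
    print(name,b.round(1).tolist(),P.round(4)[:,:2].tolist(),"ctr",P.mean(0).round(4),"sides",np.linalg.norm(P[1]-P[0]).round(4),np.linalg.norm(P[2]-P[1]).round(4))
    return P
comp(((g<50)*255).astype(np.uint8),(155,195,250,260),.022,"stand")
comp(((g<75)*255).astype(np.uint8),(320,180,366,250),.010,"plate(part)")
comp(((g>150)*255).astype(np.uint8),(360,170,414,228),.2725,"rim")
a=cv2.resize(c["img"][195:260,160:250],None,fx=6,fy=6,interpolation=2)
b=cv2.resize(c["img"][170:250,325:430],None,fx=5,fy=5,interpolation=2)
h=max(a.shape[0],b.shape[0]);f=lambda i:cv2.resize(cv2.copyMakeBorder(i,0,h-i.shape[0],0,0,0),None,fx=.7,fy=.7)
s=env.read_camera("scene")["img"]
cc=cv2.resize(s[215:275,160:245],None,fx=3,fy=3,interpolation=2)
top=np.hstack([f(a),f(b)]);cc=cv2.copyMakeBorder(cc,0,0,0,top.shape[1]-cc.shape[1],0)
o=np.vstack([top,cc]);print(o.shape);cv2.imwrite("pics/c1.png",o[:,:,::-1])
E
```

```text
stand [[167.8000030517578, 227.3000030517578], [196.3000030517578, 220.1999969482422], [201.5, 241.10000610351562], [173.10000610351562, 248.1999969482422]] [[0.4405, 0.3999], [0.4551, 0.3407], [0.4114, 0.3291], [0.397, 0.388]] ctr [0.426  0.3644 0.022 ] sides 0.061 0.0452
plate(part) [[330.0, 196.0], [365.0, 196.0], [365.0, 238.0], [330.0, 238.0]] [[0.5062, 0.0573], [0.5058, -0.0178], [0.4162, -0.0149], [0.4167, 0.0593]] ctr [0.4612 0.0209 0.01  ] sides 0.0751 0.0896
rim [[368.5, 216.5], [371.1000061035156, 179.5], [415.6000061035156, 182.6999969482422], [412.8999938964844, 219.6999969482422]] [[0.4412, 0.0313], [0.5006, 0.0251], [0.4951, -0.0463], [0.4357, -0.0393]] ctr [ 0.4682 -0.0073  0.2725] sides 0.0598 0.0716
(460, 746, 3)
```

View pics/c1.png

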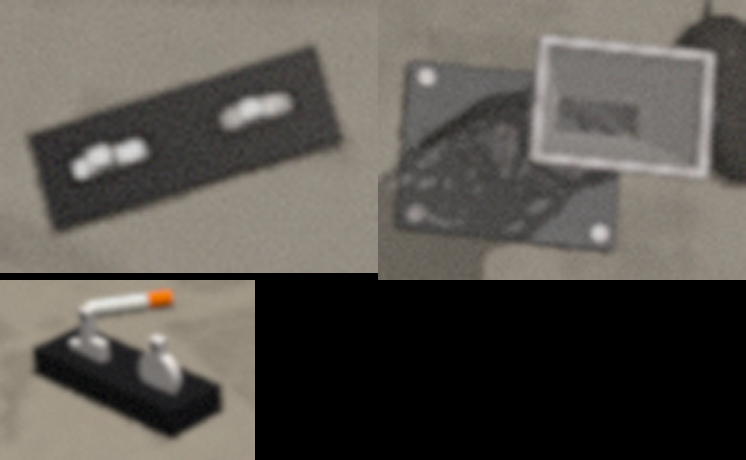

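The crops show the +y tag (far-left in the scene view, at about (182,232) in top) with flat shoulders, so it is the straight-sided one. The near one, at about (221,221), is the round disc. Rim corners are about (372,181), (421,185), (420,221) and (369,216).

```bash
python3 - <<'E'
from h import *
c=env.read_camera("top")
def box(n,uv,z):
    P=np.array([ray(c,p,z) for p in uv])[:,:2];d=(P[0]-P[1])+(P[3]-P[2])
    print(n,P.mean(0).round(4),"sides",[np.linalg.norm(P[i]-P[i-1]).round(4) for i in range(4)],"yaw",np.degrees(np.arctan2(-d[0],d[1])).round(2));return P.mean(0),np.arctan2(-d[0],d[1])
m,th=box("stand",[(167.1,226.7),(234.8,206.2),(241.7,229),(173.1,249.8)],.022)
box("rim",[(371.9,180.6),(421.3,184.9),(419.9,220.6),(369.3,216.3)],.2725)
P=[ray(c,p,.01)[:2] for p in[(333.6,187.7),(331.3,235.7),(392.1,241.4)]]
print("plate ctr",(P[0]+P[2])/2,np.linalg.norm(P[0]-P[1]),np.linalg.norm(P[1]-P[2]))
y=np.array([-np.sin(th),np.cos(th)])
for s in(1,-1):
    q=m+s*.038*y;print(s,q,"ear top px",proj(c,[*q,.057]),"reach",np.linalg.norm(q))
E
```

```text
stand [0.4389 0.3237] sides [np.float64(0.0499), np.float64(0.1475), np.float64(0.0502), np.float64(0.1486)] yaw 16.62
rim [ 0.4665 -0.013 ] sides [np.float64(0.0577), np.float64(0.0795), np.float64(0.0575), np.float64(0.0806)] yaw -5.24
plate ctr [ 0.46643051 -0.01152898] 0.10286789442805076 0.12922470308231682
1 [0.42806913 0.36014065] ear top px [183.91216934 232.37386432] reach 0.5594143972572664
-1 [0.44980239 0.28731439] ear top px [220.14218754 221.40234825] reach 0.5337337804756651
```

Request:
servo_tool(plan=[{"xyz":[0,0,-4],"twist":[0,0,0],"jaw":0},{"xyz":[2,-1,-8],"twist":[0,0,0],"jaw":0},{"xyz":[5,-3,-11],"twist":[0,0,-7],"jaw":0},{"xyz":[8.5,-5.2,-11],"twist":[0,0,-14],"jaw":0},{"xyz":[12,-7.3,-11],"twist":[0,0,-21],"jaw":0},{"xyz":[15.5,-9.5,-11],"twist":[0,0,-28],"jaw":0},{"xyz":[19,-11.6,-11],"twist":[0,0,-35],"jaw":0},{"xyz":[22.5,-13.8,-11],"twist":[0,0,-42],"jaw":0},{"xyz":[26,-15.9,-11],"twist":[0,0,-49],"jaw":0},{"xyz":[29.5,-18,-11],"twist":[0,0,-56],"jaw":0}])

```text
time_s: 1.08
tool_pos: [0.4171, -0.365, 0.515]
tool_rot: [180.0, 0.0, 73.1]
force: [-0.4, -0.9, 1.1]
grip_width: 0.0871
grasp_force: 0.0
```

```bash
cat >>h.py <<'E'
from scipy.spatial.transform import Rotation as Ro
def go(*T):
    o=env.get_obs();R=Ro.from_euler("xyz",o["tool_rot"],degrees=True)
    print("t",o["time_s"],o["tool_pos"],o["tool_rot"],o["force"],o["grip_width"],"q",np.round(o["qpos"],0))
    for x,y,z,yaw in T:
        Rt=Ro.from_euler("xyz",[180,0,yaw],degrees=True)
        print((R.inv().apply(np.array([x,y,z])-o["tool_pos"])*100).round(2),(R.inv()*Rt).as_rotvec(degrees=True).round(1))
E
python3 -c "
from h import *
go((.52,-.25,.515,80),(.50,.1,.515,100),(.428,.36,.515,106.6),(.428,.36,.33,106.6))"
```

```text
t 1.0833 [ 0.41710242 -0.36501341  0.51500163] [1.79977943e+02 3.79367510e-02 7.31112842e+01] [-0.36001355 -0.91481591  1.10995955] 0.08705213603754552 q [ 58.   6. -21.  86.   2.  89.  20.]
[ 1.399e+01  6.500e+00 -1.000e-02] [ 0.   0.  -6.9]
[ 4.69e+01 -5.58e+00 -3.00e-02] [  0.    0.  -26.9]
[ 6.969e+01 -2.002e+01 -5.000e-02] [  0.    0.  -33.5]
[ 69.7  -20.03  18.45] [  0.    0.  -33.5]
```

Request:
servo_tool(plan=[{"xyz":[3.5,1.6,0],"twist":[0,0,-2],"jaw":0},{"xyz":[7,3.2,0],"twist":[0,0,-4],"jaw":0},{"xyz":[10.5,4.8,0],"twist":[0,0,-6],"jaw":0},{"xyz":[14,5.5,0],"twist":[0,0,-8],"jaw":0},{"xyz":[18,5,0],"twist":[0,0,-10],"jaw":0},{"xyz":[22,4,0],"twist":[0,0,-13],"jaw":0},{"xyz":[26,3,0],"twist":[0,0,-16],"jaw":0},{"xyz":[30,1.5,0],"twist":[0,0,-19],"jaw":0},{"xyz":[34,0,0],"twist":[0,0,-22],"jaw":0},{"xyz":[38,-2,0],"twist":[0,0,-24],"jaw":0}])

```text
time_s: 1.92
tool_pos: [0.5102, -0.001, 0.5146]
tool_rot: [180.0, 0.0, 96.9]
force: [0.7, 1.0, -0.2]
grip_width: 0.0873
grasp_force: 0.0
```

```bash
python3 -c "
from h import *
go((.50,.1,.515,100),(.428,.36,.515,106.6),(.428,.36,.33,106.6))"
```

```text
t 1.9167 [ 0.51015297 -0.00095289  0.51460988] [1.79982603e+02 5.49650017e-03 9.69328392e+01] [ 0.65146738  0.96451015 -0.18657379] 0.08727078032039934 q [ 37.   1. -40.  91.   1.  88.   4.]
[10.14  0.21 -0.04] [ 0.   0.  -3.1]
[36.82 -3.8  -0.04] [ 0.   0.  -9.7]
[36.82 -3.8  18.46] [ 0.   0.  -9.7]
```

Request:
servo_tool(plan=[{"xyz":[4,0,0],"twist":[0,0,-1],"jaw":0},{"xyz":[8,0,0],"twist":[0,0,-2],"jaw":0},{"xyz":[12,-0.4,0],"twist":[0,0,-3],"jaw":0},{"xyz":[16,-0.9,0],"twist":[0,0,-4],"jaw":0},{"xyz":[20,-1.4,0],"twist":[0,0,-5],"jaw":0},{"xyz":[24,-2,0],"twist":[0,0,-6],"jaw":0},{"xyz":[28,-2.5,0],"twist":[0,0,-7],"jaw":0},{"xyz":[32,-3.1,0],"twist":[0,0,-8],"jaw":0},{"xyz":[35,-3.6,0],"twist":[0,0,-9],"jaw":0},{"xyz":[36.8,-3.8,0],"twist":[0,0,-9.7],"jaw":0}])

```text
time_s: 2.75
tool_pos: [0.4265, 0.3616, 0.515]
tool_rot: [-180.0, -0.1, 106.8]
force: [-0.8, 0.5, -0.4]
grip_width: 0.0871
grasp_force: 0.0
```

Request:
servo_tool(plan=[{"xyz":[0,0,4],"twist":[0,0,0],"jaw":0.4},{"xyz":[0,0,8],"twist":[0,0,0],"jaw":0.4},{"xyz":[0,0,12],"twist":[0,0,0],"jaw":0.4},{"xyz":[0,0,16],"twist":[0,0,0],"jaw":0.4},{"xyz":[0,0,18.5],"twist":[0,0,0],"jaw":0.4},{"xyz":[0,0,18.5],"twist":[0,0,0],"jaw":0.4},{"xyz":[0,0,18.5],"twist":[0,0,0],"jaw":0.4}])

```text
time_s: 3.33
tool_pos: [0.4291, 0.3576, 0.3292]
tool_rot: [-179.9, 0.0, 106.5]
force: [0.4, 0.5, 0.6]
grip_width: 0.0538
grasp_force: 0.0
```

```bash
python3 -c "
from h import *
go((.428,.36,.33,106.6),(.428,.36,.213,106.6))
c=env.read_camera('wrist');cv2.imwrite('pics/w1.png',c['img'][:,:,::-1])
print(proj(c,[.428,.360,.057]),proj(c,[.428,.360,.034]),c['camera_matrix'][0,0],-np.array(c['R']).T@c['t'])"
```

```text
t 3.3333 [0.42910416 0.35755862 0.32920149] [-1.79866248e+02  1.75723951e-02  1.06486665e+02] [0.35629083 0.50731016 0.6127538 ] 0.053813742694584756 q [  6.  18. -57. 100.  16.  70. -39.]
[ 0.27 -0.04 -0.08] [-0.1  0.  -0.1]
[ 2.700e-01 -1.000e-02  1.162e+01] [-0.1  0.  -0.1]
[256.96129496 190.81594433] [256.99289516 184.89353525] 264.52879866498665 [0.40759626 0.42988174 0.30936522]
```

View pics/w1.png

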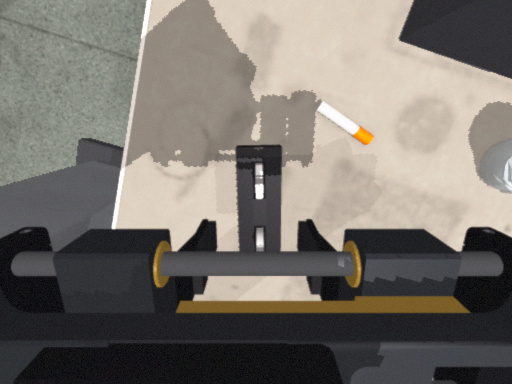

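The wrist view shows the stand along column 259, with the straight-sided tag at about (259,182) and the round one at (260,238). I look closer at the ear.

```bash
python3 -c "
from h import *
c=env.read_camera('wrist')
i=cv2.resize(c['img'][140:255,225:295],None,fx=5,fy=5,interpolation=2);cv2.imwrite('pics/w2.png',i[:,:,::-1])
g=cv2.cvtColor(c['img'],cv2.COLOR_RGB2GRAY)
for r in range(158,204,3):
    w=np.where(g[r,245:275]>90)[0]+245;print(r,(w.min(),w.max()) if len(w) else '',end=' ')
for r in(155,175,205,215):
    w=np.where(g[r,225:300]<60)[0]+225;print('blk',r,w.min(),w.max())
"
```

```text
158  161  164 (np.int64(254), np.int64(260)) 167 (np.int64(254), np.int64(261)) 170 (np.int64(254), np.int64(261)) 173 (np.int64(254), np.int64(261)) 176 (np.int64(254), np.int64(260)) 179 (np.int64(254), np.int64(261)) 182 (np.int64(254), np.int64(261)) 185 (np.int64(253), np.int64(261)) 188 (np.int64(253), np.int64(261)) 191 (np.int64(253), np.int64(262)) 194 (np.int64(253), np.int64(261)) 197 (np.int64(254), np.int64(261)) 200  203  blk 155 235 279
blk 175 251 265Traceback (most recent call last):
  File "<string>", line 9, in <module>
    w=np.where(g[r,225:300]<60)[0]+225;print('blk',r,w.min(),w.max())
                                                     ~~~~~^^
    return umr_minimum(a, axis, None, out, keepdims, initial, where)
ValueError: zero-size array to reduction operation minimum which has no identity
```

View pics/w2.png

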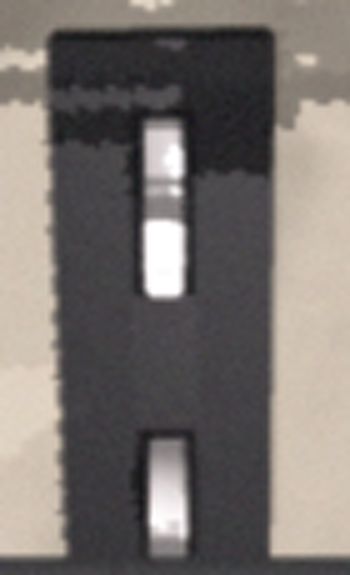

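The close-up shows the tag at columns 254–261, centred at 257.5 against a predicted 257. Its notch is at the upper end (+y), and the bright ear top is at rows 184–199, so the estimate holds. I descend and grip.

Request:
servo_tool(plan=[{"xyz":[0.2,0,3],"twist":[0,0,0],"jaw":0.5},{"xyz":[0.2,0,6],"twist":[0,0,0],"jaw":0.5},{"xyz":[0.2,0,9],"twist":[0,0,0],"jaw":0.5},{"xyz":[0.2,0,11],"twist":[0,0,0],"jaw":0.5},{"xyz":[0.2,0,11.7],"twist":[0,0,0],"jaw":0.5},{"xyz":[0.2,0,11.7],"twist":[0,0,0],"jaw":0.5}], newtons=20)

```text
time_s: 3.93
tool_pos: [0.4291, 0.3599, 0.213]
tool_rot: [-180.0, -0.0, 106.5]
force: [1.3, 0.5, -0.1]
grip_width: 0.044
grasp_force: 0.0
```

```bash
python3 -c "
from h import *
go((.428,.36,.213,106.6))"
```

```text
t 3.9333 [0.42910524 0.35986527 0.21303429] [-1.79994563e+02 -8.22721577e-03  1.06452813e+02] [ 1.31429146  0.50250115 -0.14539402] 0.04398847939551557 q [  1.  27. -52. 106.  24.  59. -45.]
[ 0.04 -0.1   0.  ] [-0.  -0.  -0.1]
```

Request:
servo_tool(plan=[{"xyz":[0,-0.1,0],"twist":[0,0,0],"jaw":0.8},{"xyz":[0,-0.1,0],"twist":[0,0,0],"jaw":1},{"xyz":[0,-0.1,0],"twist":[0,0,0],"jaw":1},{"xyz":[0,-0.1,0],"twist":[0,0,0],"jaw":1},{"xyz":[0,-0.1,0],"twist":[0,0,0],"jaw":1},{"xyz":[0,-0.1,0],"twist":[0,0,0],"jaw":1},{"xyz":[0,-0.1,0],"twist":[0,0,0],"jaw":1},{"xyz":[0,-0.1,0],"twist":[0,0,0],"jaw":1}], newtons=20)

```text
time_s: 4.6
tool_pos: [0.4284, 0.3595, 0.2131]
tool_rot: [179.9, -0.0, 106.5]
force: [1.5, 1.0, 0.3]
grip_width: 0.0076
grasp_force: 20.0
```

Gripped at about 8 mm. I lift slowly, straight out of the slot.

Request:
servo_tool(plan=[{"xyz":[0,-0.1,-0.5],"twist":[0,0,0],"jaw":1},{"xyz":[0,-0.1,-1.2],"twist":[0,0,0],"jaw":1},{"xyz":[0,-0.1,-2.5],"twist":[0,0,0],"jaw":1},{"xyz":[0,-0.1,-5],"twist":[0,0,0],"jaw":1},{"xyz":[0,-0.1,-8.5],"twist":[0,0,0],"jaw":1},{"xyz":[0,-0.1,-12.5],"twist":[0,0,0],"jaw":1},{"xyz":[0,-0.1,-16.5],"twist":[0,0,0],"jaw":1},{"xyz":[0,-0.1,-20.5],"twist":[0,0,0],"jaw":1},{"xyz":[0,-0.1,-24.5],"twist":[0,0,0],"jaw":1},{"xyz":[0,-0.1,-28.5],"twist":[0,0,0],"jaw":1}])

```text
time_s: 5.43
tool_pos: [0.4252, 0.3593, 0.5003]
tool_rot: [-180.0, 0.0, 106.6]
force: [1.4, 0.3, -0.9]
grip_width: 0.0077
grasp_force: 20.0
```

```bash
python3 -c "
from h import *
go((.428,.36,.515,106.6),(.4665,-.0125,.52,84.8))"
```

```text
t 5.4333 [0.42517938 0.35928849 0.50026511] [-1.79951725e+02  3.33627873e-02  1.06559335e+02] [ 1.38177264  0.27415849 -0.93990407] 0.0077234998619782605 q [  9.  12. -60.  86.  10.  88. -34.]
[-0.01  0.29 -1.47] [-0.  0. -0.]
[-36.82  -6.64  -1.95] [-0.   0.  21.8]
```

Request:
servo_tool(plan=[{"xyz":[-2,0.5,-1],"twist":[0,0,1],"jaw":1},{"xyz":[-5,0.8,-2],"twist":[0,0,3],"jaw":1},{"xyz":[-8,0.8,-2],"twist":[0,0,5],"jaw":1},{"xyz":[-11,0.7,-2],"twist":[0,0,7],"jaw":1},{"xyz":[-14,0.4,-2],"twist":[0,0,9],"jaw":1},{"xyz":[-17,0,-2],"twist":[0,0,11],"jaw":1},{"xyz":[-20,-0.7,-2],"twist":[0,0,13],"jaw":1},{"xyz":[-23,-1.5,-2],"twist":[0,0,15],"jaw":1},{"xyz":[-26,-2.5,-2],"twist":[0,0,17],"jaw":1},{"xyz":[-29,-3.6,-2],"twist":[0,0,19],"jaw":1}])

```text
time_s: 6.27
tool_pos: [0.4735, 0.0704, 0.5181]
tool_rot: [-179.9, -0.0, 87.5]
force: [1.6, -1.1, -0.3]
grip_width: 0.0073
grasp_force: 20.0
```

```bash
python3 -c "
from h import *
go((.4665,-.0125,.52,84.8))"
```

```text
t 6.2667 [0.47351643 0.07036251 0.51808568] [-1.79949754e+02 -1.96160477e-02  8.74628173e+01] [ 1.60497933 -1.06342991 -0.26084418] 0.007338354594910286 q [ 35.  -4. -44.  94.  -3.  89. -11.]
[-8.31 -0.33 -0.19] [-0.1 -0.   2.7]
```

Request:
servo_tool(plan=[{"xyz":[-2.5,0,0],"twist":[0,0,1],"jaw":1},{"xyz":[-5,-0.2,0],"twist":[0,0,2],"jaw":1},{"xyz":[-7,-0.3,0],"twist":[0,0,2.7],"jaw":1},{"xyz":[-8.3,-0.3,0],"twist":[0,0,2.7],"jaw":1},{"xyz":[-8.3,-0.3,0],"twist":[0,0,2.7],"jaw":1},{"xyz":[-8.3,-0.3,0],"twist":[0,0,2.7],"jaw":1}])

```text
time_s: 6.77
tool_pos: [0.4675, -0.0113, 0.5179]
tool_rot: [-180.0, -0.0, 84.8]
force: [0.8, 1.0, 0.5]
grip_width: 0.0078
grasp_force: 20.0
```

```bash
python3 - <<'E'
from h import *
go((.4665,-.0125,.459,84.8))
w=env.read_camera('wrist');s=env.read_camera('scene')
for n,c in(('w',w),('s',s)):
    print(n,'mouth',proj(c,[.4665,-.0125,.27]).round(1),'foot',proj(c,[.4665,-.0125,.318]).round(1),'plate',proj(c,[.4665,-.0125,.01]).round(1))
a=cv2.resize(s['img'][110:210,250:370],(480,400),interpolation=2)
b=w['img'][100:384,110:410]
b=cv2.resize(b,(320,303));b=cv2.copyMakeBorder(b,0,97,0,0,0)
cv2.imwrite('pics/g1.png',np.hstack([a,b])[:,:,::-1])
E
```

```text
t 6.7667 [ 0.46747104 -0.01131595  0.51787097] [-1.79956637e+02 -4.38127899e-02  8.47651889e+01] [0.7968567  1.01276801 0.45572488] 0.007778565279478915 q [ 40.  -6. -38.  96.  -3.  89.  -3.]
[-0.13 -0.08  5.89] [-0. -0. -0.]
w mouth [255.4 202.8] foot [255.  223.6] plate [256.2 157.9]
s mouth [307.4 180.9] foot [308.2 149.4] plate [303.7 326.9]
```

View pics/g1.png

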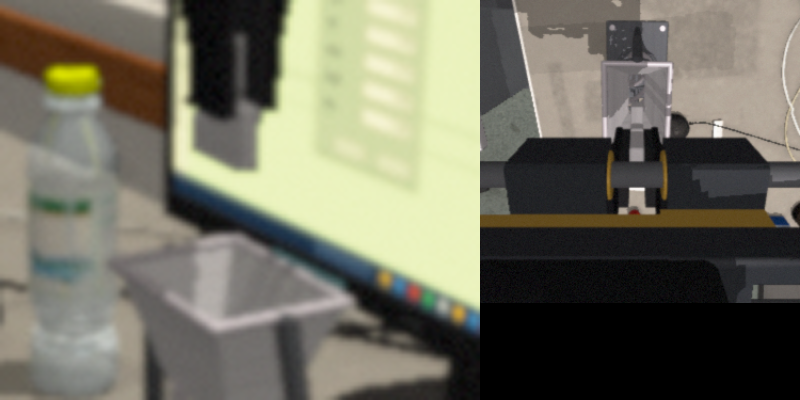

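The scene view shows the tag hanging upright, foot at about (306,151), and the rim centred at (307,180), which matches the prediction of (307.4,180.9). In the wrist view the mouth is centred within about 1 px. I lower the tag into the mouth.

Request:
servo_tool(plan=[{"xyz":[-0.1,-0.1,1.5],"twist":[0,0,0],"jaw":1},{"xyz":[-0.1,-0.1,3],"twist":[0,0,0],"jaw":1},{"xyz":[-0.1,-0.1,4.2],"twist":[0,0,0],"jaw":1},{"xyz":[-0.1,-0.1,5.2],"twist":[0,0,0],"jaw":1},{"xyz":[-0.1,-0.1,5.8],"twist":[0,0,0],"jaw":1},{"xyz":[-0.1,-0.1,5.9],"twist":[0,0,0],"jaw":1},{"xyz":[-0.1,-0.1,5.9],"twist":[0,0,0],"jaw":1}])

```text
time_s: 7.45
tool_pos: [0.4668, -0.0125, 0.4586]
tool_rot: [-180.0, -0.0, 84.8]
force: [0.7, -0.1, 0.6]
grip_width: 0.0083
grasp_force: 20.0
```

```bash
python3 - <<'E'
from h import *
go((.4665,-.0125,.459,84.8))
s=env.read_camera('scene');t=env.read_camera('top')
cv2.imwrite('pics/g2.png',np.hstack([cv2.resize(s['img'][110:210,250:370],(480,400),interpolation=2),cv2.resize(t['img'][160:260,340:420],(320,400),interpolation=2)])[:,:,::-1])
E
```

```text
t 7.45 [ 0.466816   -0.01254174  0.45862492] [-1.79976496e+02 -7.12604522e-03  8.48102822e+01] [ 0.72786675 -0.14255903  0.57320344] 0.008311454621883402 q [ 39.  -5. -38. 102.  -3.  82.  -3.]
[ 0.   -0.03 -0.04] [-0. -0.  0.]
```

View pics/g2.png

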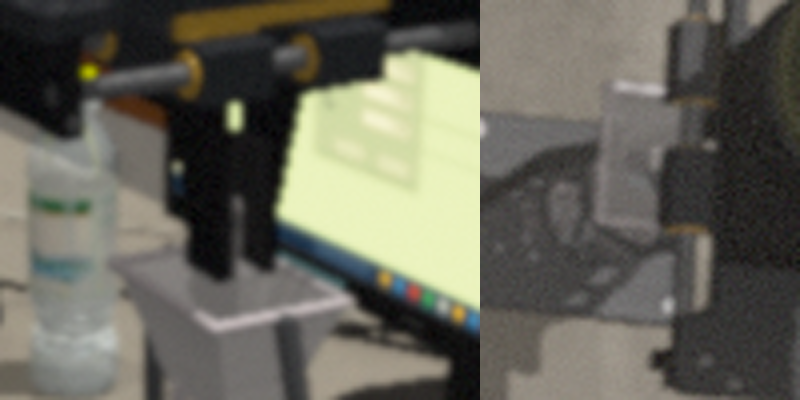

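The scene view shows the fingers centred over the rim, with the tag's body inside the mouth at crop (232,280), equal to scene (308,180). There is no contact force, so I release.

Request:
servo_tool(plan=[{"xyz":[0,0,0],"twist":[0,0,0],"jaw":0.7},{"xyz":[0,0,0],"twist":[0,0,0],"jaw":0.7},{"xyz":[0,0,0],"twist":[0,0,0],"jaw":0.7},{"xyz":[0,0,0],"twist":[0,0,0],"jaw":0.7},{"xyz":[0,0,0],"twist":[0,0,0],"jaw":0.7},{"xyz":[0,0,-2],"twist":[0,0,0],"jaw":0.7},{"xyz":[0,0,-5],"twist":[0,0,0],"jaw":0.7},{"xyz":[0,0,-7],"twist":[0,0,0],"jaw":0.7},{"xyz":[5,0,-7],"twist":[0,0,0],"jaw":0.7},{"xyz":[9,0,-7],"twist":[0,0,0],"jaw":0.7}])

```text
time_s: 8.38
tool_pos: [0.475, 0.0688, 0.5302]
tool_rot: [179.8, 0.0, 84.4]
force: [1.3, 2.2, -2.2]
grip_width: 0.0262
grasp_force: 0.0
```

Request:
servo_tool(plan=[{"xyz":[4,0,0],"twist":[0,0,0],"jaw":0.7},{"xyz":[8,0,0],"twist":[0,0,0],"jaw":0.7},{"xyz":[12,0,0],"twist":[0,0,0],"jaw":0.7},{"xyz":[12,0,0],"twist":[0,0,0],"jaw":0.7},{"xyz":[12,0,0],"twist":[0,0,0],"jaw":0.7}])

```text
time_s: 8.8
tool_pos: [0.4846, 0.1923, 0.5286]
tool_rot: [-179.9, -0.1, 85.1]
force: [-0.8, 0.4, -0.3]
grip_width: 0.0264
grasp_force: 0.0
```

```bash
python3 - <<'E'
from h import *
go()
s=env.read_camera('scene');t=env.read_camera('top')
for n,c in(('s',s),('t',t)):
    print(n,[proj(c,p).round(0).tolist() for p in([.4665,-.0125,.01],[.4665,-.0125,.057],[.4665,-.0125,.27])])
cv2.imwrite('pics/g3.png',np.hstack([cv2.resize(s['img'][160:360,250:360],(330,600),interpolation=2),cv2.resize(t['img'][160:260,325:425],(450,600),interpolation=2)])[:,:,::-1])
E
```

```text
t 8.8 [0.48460658 0.19234824 0.52863005] [-1.79947671e+02 -6.95670583e-02  8.51365186e+01] [-0.84720924  0.39411033 -0.27153878] 0.02639486103778968 q [ 27.   4. -53.  88.   3.  90. -31.]
s [[304.0, 327.0], [304.0, 303.0], [307.0, 181.0]]
t [[363.0, 214.0], [368.0, 212.0], [395.0, 201.0]]
```

View pics/g3.png

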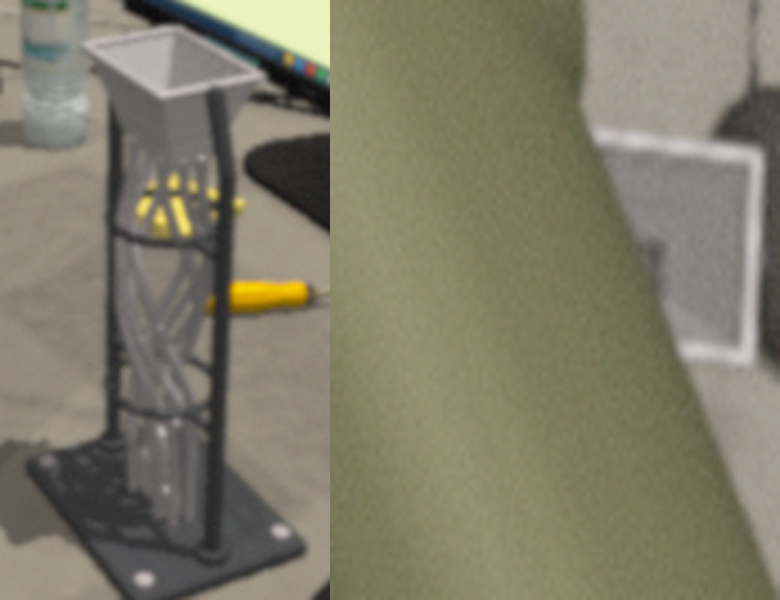

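The scene view shows an empty funnel and something light inside the wires at the foot, crop (165,480) or scene (305,320). I check this by differencing against the first picture.

```bash
python3 - <<'E'
from h import *
s=np.mean([env.read_camera('scene')['img'].astype(float) for _ in range(6)],0)
a=cv2.imread('pics/scene0.png')[:,:,::-1].astype(float)
d=cv2.GaussianBlur((s-a).mean(2),(0,0),.8)
m=(abs(d[160:360,250:360])>14).astype(np.uint8)
n,l,st,ce=cv2.connectedComponentsWithStats(m)
for i in range(1,n):
    if st[i,4]>5: print(st[i]+[250,160,0,0,0],ce[i]+[250,160],d[160:360,250:360][l==i].mean())
c=env.read_camera('scene');th=np.radians(-5.2)
y=np.array([-np.sin(th),np.cos(th)])
for nm,yy,z in(("foot+",.018,0),("foot-",-.018,0),("top+",.018,.024),("top-",-.018,.024),("ear",0,.047),("notch -y",-.0125,.0195),("+y there",.0125,.0195)):
    p=proj(c,[.4665+yy*y[0],-.0125+yy*y[1],.01+z]);print(nm,p.round(1),d[int(p[1]),int(p[0])].round(0))
f=lambda i:cv2.resize(np.clip(i,0,255).astype(np.uint8)[275:345,270:340],(390,390),interpolation=2)
cv2.imwrite('pics/g4.png',np.hstack([f(a),f(s)])[:,:,::-1])
E
```

```text
[301 301   6   7  27] [303.33333333 303.59259259] 30.99236679853215
[296 309   5  15  50] [297.64 316.32] 20.382073500744447
[303 319   5  11  28] [304.92857143 323.14285714] 24.203163108021243
[294 324   4   4  13] [295.61538462 325.61538462] -17.977282434704534
foot+ [298.2 320.9] 33.0
foot- [309.5 333.2] 0.0
top+ [298.4 309.1] 18.0
top- [309.9 321. ] 1.0
ear [304.3 303.2] 54.0
notch -y [308.  321.4] 11.0
+y there [300.  313.1] 4.0
```

View pics/g4.png

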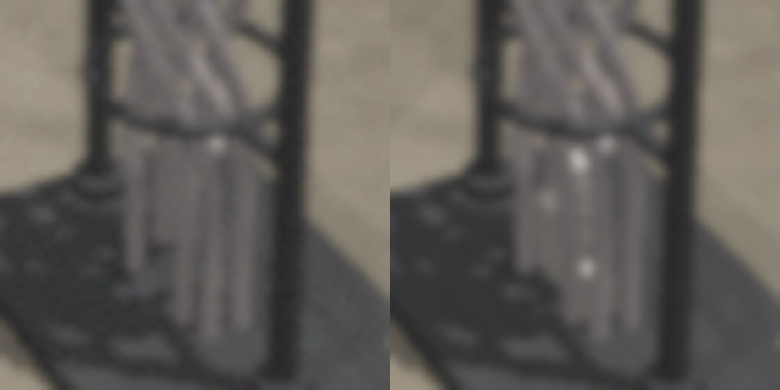

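Compared with the first picture (left), the second shows new bright metal at the guide's foot. The ear top is at (303.5,303.5), against a predicted (304.3,303.2) for a tag standing on the base plate. The +y side is filled and the −y shoulder is unchanged, as it should be with the notch there. The arm is clear, so I hand in.

```bash
python3 -c "
from cell import env
print(env.sign_off())"
```

```text
the job is handed in; nothing more can be done
None
```

The straight-sided tag went through the guide and stands on its base plate; the camera view fits the notch being on the right, though the wires partly hide it. The round tag was left in the stand, and the job was handed in after about 9 s with the arm clear.

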